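# Sort throwing bats from battens and send the bats' tote into its bay

### The job

Sort the four wooden pieces on the white board: both round bats go into the blue tote standing on the rollers, both square battens into the blue bin standing on the bench. When all four are in, push the loaded tote along the rollers into the bay until it meets the rubber buffer, and go on until the buffer is pushed in by about one centimetre (never two); the end stop that carries the buffer is clamped at a different depth each time, so feel for it. Push the buffer only with the tote, and leave the lantern and the brush pot standing where they are.

Things in the scene. Friction and masses are not known exactly. Their poses are not given: they have to be found in the camera images.
- board: raised white sorting board, fixed: 280 (x) x 360 (y) mm, flat top 105 mm above the bench, no rim. Origin: on the bench, under the board's centre. Its +y or -y edge faces the tote, the other edge the bin, each with a gap of about 10 to 15 mm.
- lane: fixed roller lane, left or right of the board. Origin: on the bench below the tote's loading place, on the centre line; x runs along the lane into the bay. 13 free rollers (22 mm dia.) from x = -90 to 270 mm, tops at 34 mm. Side rails inside y = +-89 mm, 50 mm high, rising to 105 mm as cheeks of the bay from x = 125 mm to its back plate at 295 mm. Near end (-x) open.
- tote: blue open tote, loose on the rollers, 170 x 170 x 60 mm outside, walls and floor 4 to 5 mm, 0.3 to 0.6 kg. Origin: centre of its underside; x along the lane. Its rim stands at 94 mm above the bench, just below the board's top.
- bin: blue open bin, fixed on the bench on the other side of the board, 170 x 170 x 70 mm outside, walls and floor 4 to 5 mm. Origin: centre of its underside.
- bat1: round flat plywood bat, 92 mm dia., 16 mm thick, about 70 g, lying flat: wider than many grippers open, so slide it. Origin: centre of its underside.
- bat2: the same as bat1
- batten1: square wooden batten, 100 x 28 x 28 mm, about 55 g, its length along its x. Origin: centre of its underside.
- batten2: the same as batten1
- buffer (a joint): how far the rubber buffer is pushed in along the lane's +x (m): 0 at the start, end of travel 0.030; yields at about 5 N and stays where pushed. Head: upright disc, 44 mm dia., centred on the lane 68 mm above the bench; its face starts anywhere from x = 185 to 225 mm in the lane's frame (not measured: find it by touch or by eye).
- lantern: bystander: grey clay lantern, a holed cylinder 84 mm dia., 120 mm high, upright beyond the board. Origin: centre of its underside.
- brushpot: bystander: terracotta pot with brushes, 66 mm dia., 70 mm high (brushes to 170 mm), beyond the board. Origin: centre of its underside.
Things that resemble listed ones, but are neither listed nor needed, are in the scene too. Leave any green or orange look-alike of the tote alone.

How it is judged:
By the outcome, as a careful person would: the job done as asked, in the order asked, and still so for the second after the job is handed in, with the robot touching nothing.
It also fails if it takes over 72 s, if anything falls off the work surface, if the arm or the gripper's body presses on something with over 40 N, if the wrist force passes 120 N, or if a joint passes its speed limit or range.

### The arm

A 6-joint arm with a two-finger parallel gripper is mounted at the origin on the work surface. World frame = base frame: x ahead of the robot, y to its left, z up, the work surface at z = 0. Lengths are in mm, angles in rad, forces in N, time in s.
With the tool pointing down it reaches from about 425 to 1125 mm from the base axis. Payload 14.9 kg.
Tool frame: the origin (TCP) lies on the mounting face of the last link; the fingertips stand 191 mm ahead of it and the grasp point (between the pads) lies 172 mm ahead of it (r.tcp_to_grasp is the distance from the TCP to the grasp point, in mm); z points along the fingers, y is the line along which they close (so a half turn about z gives the same grasp; the last joint's range is limited). The gripper opens to 91 mm and grips with 3 to 60 N. Pads are 32 mm wide; open, the fingers measure 118 mm over their backs; the gripper's body (76 mm by 178 mm) begins 60 mm behind the grasp point.
Start: joints at [-1.313, 0.379, 1.734, -0, 1.028, -0.033], TCP at [200.699, -670.626, 404.732] pointing down, gripper open.
Joint ranges: [-2.77, 2.77], [-0.74, 2.19], [0, 2.66], [-1.06, 4.2], [0.31, 2.87], [-3.08, 3.08]. Speed limits (rad/s): [1.89, 1.89, 2.39, 3.14, 3.14, 3.14].

### API

Orientations are given as a rotation vector (axis times angle).
In Python, from plant import status, vision, job, recognise, trace, mark_of, r gives the robot as it stands.
- The arm moves only by the tool arm_command, never from a script. Its argument "commands" is one flat list of numbers, 7 for each row, row after row: the opening, from 0 (shut) to 1 (fully open), then the shift along the tool's x, y, z in mm, then the turn, a rotation vector about the tool's x, y, z in rad. A call has 1 to 12 rows; each row shifts and turns the commanded pose from where the row before left it, along the tool's axes as they then stand; what a row does not reach is not made up. A row lasts 1/12 s, in which the tool goes at most 41.7 mm and 7.16 degrees, less where a joint would pass 70% of its speed; a pose out of reach is approached as far as the arm can. A call is refused whole if a number of a shift passes 41.7 or a number of a turn 0.125, either way. A call with a gripper value outside its range is refused whole. The fingers move at their own pace and stop on an object; "newtons" is the grip in N (left out, the last holds). Time passes only in rows, so rows that do not move let the fingers close. It gives the time, the measured TCP pose, the force, the opening and the grip force at its end, in the units of the state.
- status.get_state(): the state, without advancing time (a new reading comes with each control period).
- vision.grab_frame(name): name is "side" or "top" or "wrist"; returns the picture (400x640x3 uint8, red, green, blue); there is no depth.
- vision.camera_params(name): a dict with "fx", "fy", "cx", "cy" (pixels), "k1" (the pictures are not rectified: a ray, as slopes to the right and down, at radius r is drawn at 1 + k1 r^2 times it, then the intrinsics apply), "R" (3x3) and "t" (3): a world point X has camera coordinates R X + t. Camera axes: x right, y down, z forward; pixel columns grow to the right and rows downward; lengths in mm; the calibration is good to about 2 mm. A picture is of the moment at which its call begins: read the wrist's pose just before it. camera_params takes no time and is no camera call; for the wrist camera it gives the pose at the moment of the call.
- job.finish_job(): hands the job in; it is judged then, once.
Trained networks look in the newest picture that a camera, given by its name, has taken for a name from the list of things; names that differ only in an ending like _2 or _b are one class to them, and where a whole thing is asked for, a point or a joint stands for the part that bears it (a point fixed in the world has none). Each returns a list of dicts, best first, with "conf" (0 to 1); they miss things now and then, are a little off and sometimes report something else, mostly with a low value. They report only what shows in the picture. A call takes as long as a camera call. They do not tell look-alikes from the thing itself.
- recognise(label, camera): "centre" ([column, row] in pixels, amid what is visible of it).
- trace(label, camera): "mask" (400x640 bool, what is visible of it) and "centre" ([column, row] in pixels, amid what is visible of it).
- mark_of(label, camera): "centre" ([column, row] in pixels: a listed point, or the origin of a listed thing).
The state is a dict: "t": time; "qpos": joint angles; "joint_vel": joint speeds; "joint_efforts": joint torques, N m; "position": TCP position; "eef_rot": TCP orientation; "wrist_force": force on the tool from outside, world axes, zero at the start; "moment": the same for the moment, N m; "width": finger opening in mm; "gripper_force": force on a finger pad.
Only numpy, scipy, OpenCV 4.12 (cv2) and the standard library are available. Lean on these libraries where they do the work, as an engineer would, in place of code of your own. Each camera call takes 0.05 s, during which the arm holds its last target. There are 200 camera calls.

## Working session

There is one attempt and no reset: what is moved stays moved. The work goes in short steps, Python scripts to look and compute and a tool call to move; the robot and the scene stay as the last step left them, time stands still between calls to the robot, and variables do not carry over. Pictures are saved under pics/ and viewed, at most 10 in all, crops included, and the job is handed in when it is done.

Besides the shell and the picture viewer there is one more tool, called after "Request:" in YAML: its name, and indented under it one key for each argument. arm_command: Moves the arm, as the interface text tells. Its arguments: {"type":"object","properties":{"commands":{"type":"array","items":{"type":"number"}},"newtons":{"type":"number"}},"required":["commands"]}

```bash
mkdir -p pics; ls; cat > h.py <<'E'
import numpy as np, cv2
from plant import status, vision, job, recognise, trace, mark_of, r
def ray(cp,px):
    K=np.array([[cp['fx'],0,cp['cx']],[0,cp['fy'],cp['cy']],[0,0,1.]])
    d=np.array([(px[0]-cp['cx'])/cp['fx'],(px[1]-cp['cy'])/cp['fy']]);u=d.copy()
    for _ in range(20): u=d/(1+cp['k1']*(u@u))
    R=np.array(cp['R']);t=np.array(cp['t'])
    return -R.T@t, R.T@np.array([u[0],u[1],1])
def onz(cp,px,z):
    o,d=ray(cp,px); return o+d*(z-o[2])/d[2]
def tri(a,pa,b,pb):
    o1,d1=ray(a,pa);o2,d2=ray(b,pb)
    s=np.linalg.lstsq(np.c_[d1,-d2],o2-o1,rcond=None)[0]
    p,q=o1+s[0]*d1,o2+s[1]*d2
    return (p+q)/2,np.linalg.norm(p-q)
def proj(cp,X):
    c=np.array(cp['R'])@X+np.array(cp['t']);u=c[:2]/c[2];u=u*(1+cp['k1']*(u@u))
    return np.array([cp['fx']*u[0]+cp['cx'],cp['fy']*u[1]+cp['cy']])
def save(im,n): cv2.imwrite('pics/'+n,cv2.cvtColor(im,cv2.COLOR_RGB2BGR))
E
python3 - <<'E'
from h import *
np.set_printoptions(precision=1,suppress=True)
s=status.get_state();print(s['t'],s['position'],s['eef_rot'])
for c in ['top','side','wrist']:
    im=vision.grab_frame(c);save(im,c+'0.png')
    cp=vision.camera_params(c);print(c,-np.array(cp['R']).T@cp['t'])
    if c=='wrist':continue
    for n in ['board','tote','bin','bat1','batten1','buffer','lantern','brushpot','lane']:
        for f in ([recognise,mark_of]):
            print(n,f.__name__,[(np.round(d['centre']),round(d['conf'],2)) for d in f(n,c)][:4])
E
```

```text
pics
0.0 [ 200.6 -670.4  404.1] [-3.1 -0.5  0. ]
top [ 425.8 -201.7 1418.6]
board call [(array([275., 205.]), 0.56), (array([252., 218.]), 0.29)]
board call [(array([278., 201.]), 0.64)]
tote call [(array([357., 196.]), 0.95), (array([455., 221.]), 0.95), (array([395., 264.]), 0.69)]
tote call [(array([452., 224.]), 0.91), (array([356., 195.]), 0.9), (array([392., 264.]), 0.58)]
bin call [(array([202., 203.]), 0.64)]
bin call [(array([356., 195.]), 0.57)]
bat1 call [(array([291., 181.]), 0.78), (array([245., 184.]), 0.58), (array([262., 135.]), 0.43)]
bat1 call [(array([248., 184.]), 0.72), (array([291., 178.]), 0.59)]
batten1 call [(array([253., 221.]), 0.81), (array([289., 216.]), 0.68)]
batten1 call [(array([253., 221.]), 0.8), (array([290., 216.]), 0.59)]
buffer call [(array([202., 204.]), 0.74), (array([352., 138.]), 0.44), (array([291., 216.]), 0.34)]Traceback (most recent call last):
  File "<stdin>", line 10, in <module>
ValueError: it knows: bat, batten, bin, board, brushpot, lane, lantern, tote
```

View pics/top0.png

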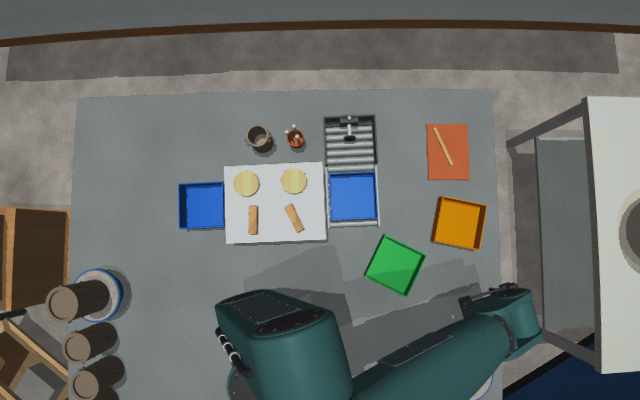

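The top view shows the blue bin (202,205), board (275,203), blue tote on the lane (355,197), bats (246,183) and (294,181), and battens (253,220) and (293,218). The lantern is at (259,137), the brush pot at (295,137) and the buffer stem near (350,130). The look-alikes are the green tote (395,264) and the orange one (459,222).

```bash
python3 - <<'E'
from h import *
np.set_printoptions(precision=1,suppress=True)
ct=vision.camera_params('top');cs=vision.camera_params('side')
im=vision.grab_frame('side');save(im,'side0.png')
print('side cam',-np.array(cs['R']).T@cs['t'])
top=vision.grab_frame('top');save(top,'top1.png')
M={}
for c in ['top','side']:
    for n in ['tote','bin','bat','batten','board']:
        L=[d for d in trace(n,c) if d['conf']>.3]
        M[c,n]=L
        cp=ct if c=='top' else cs
        z={'tote':94,'bin':70,'bat':121,'batten':133,'board':105}[n]
        for d in L:
            m=d['mask'].astype(np.uint8);cnt=max(cv2.findContours(m,0,2)[0],key=cv2.contourArea)[:,0]
            P=np.array([onz(cp,p,z)[:2] for p in cnt],np.float32)
            (x,y),(w,h),a=cv2.minAreaRect(P)
            print(c,n,round(d['conf'],2),np.round(d['centre']),'rect on z=%d'%z,np.array([x,y,w,h,a]))
for n in ['bat','batten','tote','bin']:
  for d in M['top',n]:
    for e in M['side',n]:
      X,g=tri(ct,d['centre'],cs,e['centre'])
      if g<12: print('tri',n,np.round(d['centre']),np.round(e['centre']),X,g)
for n in ['lantern','brushpot','lane']:
  print(n,[(onz(ct,d['centre'],60),round(d['conf'],2)) for d in recognise(n,'top')][:3])
E
```

```text
side cam [484.1 743.  746.8]
top tote 0.96 [354. 193.] rect on z=94 [ 548.1 -285.2  175.   170.9    2.2]
top tote 0.84 [454. 220.] rect on z=94 [ 445.7 -663.9  182.9  172.4   78.1]
top tote 0.79 [394. 265.] rect on z=94 [ 296.6 -430.9  177.7  167.6   63. ]
top bin 0.67 [203. 205.] rect on z=70 [517.5 273.9 176.4 175.5   1.5]
top bin 0.37 [296. 136.] rect on z=70 [770.3 -73.   83.4  66.1  43.9]
top bat 0.94 [290. 178.] rect on z=121 [597.7 -75.1  86.   87.7  44.7]
top bat 0.81 [246. 184.] rect on z=121 [591.6  97.6  93.9  86.   89.2]
top batten 0.74 [290. 217.] rect on z=133 [467.  -77.9 100.1  32.   23.6]
top batten 0.62 [253. 222.] rect on z=133 [463.1  61.5  97.9  35.3   0.4]
top board 0.67 [276. 205.] rect on z=105 [524.   -4.  281.3 359.4   2. ]
side tote 0.95 [402. 168.] rect on z=94 [ 308.1 -340.7  247.5  183.7   63.5]
side tote 0.95 [350. 132.] rect on z=94 [ 450.  -559.3  264.8  175.2   79.1]
side tote 0.91 [320. 179.] rect on z=94 [ 544.7 -282.4  170.6  173.9    2.1]
side bin 0.76 [323. 361.] rect on z=70 [516.6 281.6 170.3 174.5   2.1]
side bat 0.91 [293. 262.] rect on z=12
[... 389 characters left out ...]
7532029203
tri bat [246. 184.] [298. 218.] [574.9  71.2 216.3] 2.6757292996625783
tri batten [290. 217.] [349. 214.] [467.  -64.7 123.9] 4.590806774671915
tri batten [253. 222.] [354. 254.] [455.   68.9 115.7] 1.6086054746247596
tri tote [354. 193.] [320. 179.] [ 551.5 -290.2   80.4] 6.45928845227863
tri tote [454. 220.] [350. 132.] [ 455.1 -661.4   49.5] 2.2516759632132013
tri tote [394. 265.] [402. 168.] [ 288.9 -439.3   29.9] 6.735688504408029
tri bin [203. 205.] [323. 361.] [517.8 277.8  36.2] 5.230038740131052
lantern [(array([775.4,  55.8,  60. ]), 0.76)]
brushpot [(array([782.1, -74.6,  60. ]), 0.61), (array([598.1, 112.1,  60. ]), 0.39)]
lane [(array([ 720.5, -283.1,   60. ]), 0.64)]
```

View pics/side0.png

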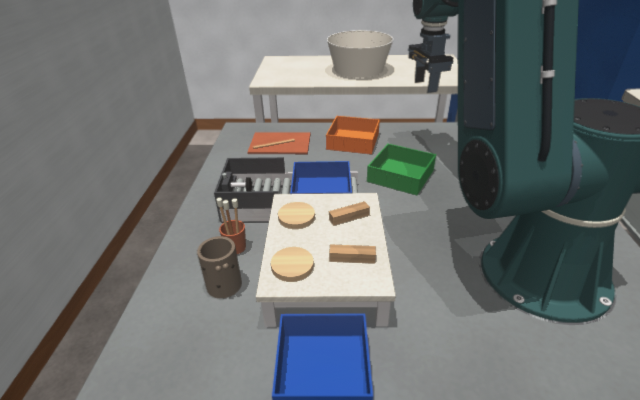

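The side view agrees: blue bin (323,361), board (325,250), blue tote (320,180) on the lane, green (402,168) and orange (352,133) look-alikes. The pieces lie on the board and the buffer stem is near (240,184). I choose the two blue containers and the round and square pieces on the board, not the stick on the red mat at (443,146) in the top view.

Next I work out the first approach, over the skewed batten.

```bash
cat >> h.py <<'E'
from scipy.spatial.transform import Rotation as Ro
def to(x,y,z,th):
    "tool-frame shift (before any turn / after the turn) to TCP x,y,z and yaw th of tool x"
    s=status.get_state();R=Ro.from_rotvec(s['eef_rot']);p=np.array(s['position'])
    T=Ro.from_matrix(np.array([[np.cos(th),np.sin(th),0],[np.sin(th),-np.cos(th),0],[0,0,-1]]))
    d=np.array([x,y,z])-p
    print('t',round(s['t'],2),'p',p.round(1),'th',np.arctan2(*R.as_matrix()[1::-1,0]).round(3),'q',np.round(s['qpos'],2),'F',np.round(s['wrist_force'],1),'w',round(s['width'],1))
    print('turn',(R.inv()*T).as_rotvec().round(3),'shift@old',R.inv().apply(d).round(1),'shift@new',T.inv().apply(d).round(1))
E
python3 - <<'E'
from h import *
to(468,-74,404,0.41)
to(468,-74,300,0.41)
E
```

```text
t 1.35 p [ 200.7 -670.6  404.7] th 0.291 q [-1.31  0.38  1.73 -0.    1.03 -0.03] F [-0.9 -0.3 -0.4] w 91.0
turn [-0.     0.    -0.119] shift@old [ 427.1 -495.     0.7] shift@new [ 483.  -440.6    0.7]
t 1.35 p [ 200.7 -670.6  404.7] th 0.291 q [-1.31  0.38  1.73 -0.    1.03 -0.03] F [-0.9 -0.3 -0.4] w 91.0
turn [-0.     0.    -0.119] shift@old [ 427.1 -495.   104.7] shift@new [ 483.  -440.6  104.7]
```

Request:
arm_command:
  commands: [0.7,0,0,0,0,0,-0.119,0.7,24,-22,0,0,0,0,0.7,24,-22,0,0,0,0,0.7,24,-22,0,0,0,0,0.7,24,-22,0,0,0,0,0.7,24,-22,0,0,0,0,0.7,24,-22,0,0,0,0,0.7,24,-22,0,0,0,0,0.7,24,-22,0,0,0,0,0.7,24,-22,0,0,0,0,0.7,24,-22,0,0,0,0,0.7,24,-22,0,0,0,0]
  newtons: 20

```text
t: 2.35
position: [346.7, -342.0, 404.9]
eef_rot: [3.076, 0.639, 0.0]
wrist_force: [0.5, 0.3, -0.4]
width: 64.0
gripper_force: 0.0
```

Request:
arm_command:
  commands: [0.7,24,-22,0,0,0,0,0.7,24,-22,0,0,0,0,0.7,24,-22,0,0,0,0,0.7,24,-22,0,0,0,0,0.7,24,-22,0,0,0,0,0.7,24,-22,0,0,0,0,0.7,24,-22,0,0,0,0,0.7,0,0,0,0,0,0,0.7,0,0,0,0,0,0,0.7,0,0,0,0,0,0]

```text
t: 3.18
position: [439.1, -135.4, 404.8]
eef_rot: [3.075, 0.64, 0.0]
wrist_force: [0.1, -1.2, -0.1]
width: 63.6
gripper_force: 0.0
```

```bash
python3 - <<'E'
from h import *
np.set_printoptions(precision=1,suppress=True)
to(468,-74,300,0.41)
cp=vision.camera_params('wrist');im=vision.grab_frame('wrist');save(im,'w1.png')
for n,z in [('batten',133),('bat',121)]:
  for d in trace(n,'wrist'):
    m=d['mask'].astype(np.uint8);cnt=max(cv2.findContours(m,0,2)[0],key=cv2.contourArea)[:,0]
    P=np.array([onz(cp,p,z)[:2] for p in cnt],np.float32);(x,y),(w,h),a=cv2.minAreaRect(P)
    print(n,round(d['conf'],2),np.round(d['centre']),np.array([x,y,w,h,a]))
E
```

```text
t 3.18 p [ 439.1 -135.4  404.8] th 0.411 q [-0.3 -0.   2.2 -0.   0.9  0.8] F [ 0.1 -1.2 -0.1] w 63.6
turn [ 0. -0.  0.] shift@old [ 51.  -44.8 104.8] shift@new [ 51.  -44.8 104.8]
batten 0.85 [271. 139.] [466.  -77.4  99.9  32.   26. ]
batten 0.77 [104.  74.] [459.7  61.1  42.3  99.4  88.3]
batten 0.75 [506. 141.] [ 538.6 -253.8  148.1  162.     2.1]
bat 0.98 [333.  17.] [567.9 -86.1  34.6  87.2  23.5]
```

View pics/w1.png

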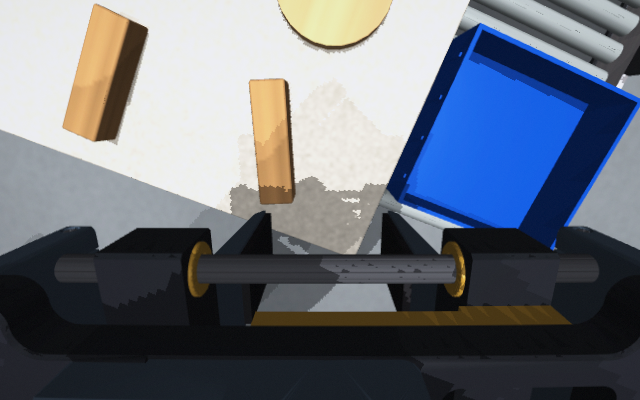

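The wrist view shows the skewed batten at (271,140), the straight one at (105,75), and the blue tote to the right at (515,130). That confirms the target.

Request:
arm_command:
  commands: [0.7,16.3,-14.9,0,0,0,-0.015,0.7,16.3,-14.9,0,0,0,0,0.7,16.3,-14.9,0,0,0,0,0.7,0,0,30,0,0,0,0.7,0,0,30,0,0,0,0.7,0,0,30,0,0,0,0.7,0,0,14.5,0,0,0,0.7,0,0,0,0,0,0,0,0,0,0,0,0,0,0,0,0,0,0,0,0,0,0,0,0,0,0,0,0,0,0,0,0,0]

```text
$.commands: bad value
```

```bash
python3 - <<'E'
from h import *
to(517,248,340,0.03)
to(517,248,245,0.03)
E
```

```text
t 3.33 p [ 438.8 -136.1  404.7] th 0.408 q [-0.35 -0.01  2.21 -0.    0.95  0.81] F [ 0.2  0.1 -1.2] w 63.8
turn [0.    0.    0.378] shift@old [ 224.3 -321.5   64.7] shift@new [  89.7 -381.6   64.7]
t 3.33 p [ 438.8 -136.1  404.7] th 0.408 q [-0.35 -0.01  2.21 -0.    0.95  0.81] F [ 0.2  0.1 -1.2] w 63.8
turn [0.    0.    0.378] shift@old [ 224.3 -321.5  159.7] shift@new [  89.7 -381.6  159.7]
```

Request:
arm_command:
  commands: [0.7,16.3,-15,0,0,0,-0.015,0.7,16.3,-15,0,0,0,0,0.7,16.3,-15,0,0,0,0,0.7,0,0,30,0,0,0,0.7,0,0,30,0,0,0,0.7,0,0,30,0,0,0,0.7,0,0,14.5,0,0,0,0.7,0,0,0,0,0,0,0,0,0,0,0,0,0,0,0,0,0,0,0,0,0,0,0,0,0,0,0,0,0,0,0,0,0,0]

```text
t: 4.33
position: [465.6, -74.6, 300.9]
eef_rot: [3.071, 0.661, 0.002]
wrist_force: [-0.0, -0.7, 0.5]
width: 40.1
gripper_force: 0.0
```

```bash
python3 - <<'E'
from h import *
to(517,248,400,0.03)
E
```

```text
t 4.33 p [465.6 -74.6 300.9] th 0.424 q [-0.21  0.19  2.23  0.    0.72  0.94] F [-0.  -0.7  0.5] w 40.1
turn [ 0.001 -0.001  0.394] shift@old [ 179.7 -272.7  -99.1] shift@new [  61.1 -320.9  -99.1]
```

Request:
arm_command:
  commands: [0,0,0,0,0,0,0,0,0,0,0,0,0,0,0,0,0,0,0,0,0,0,0,0,0,0,0,0,0,0,0,-22,0,0,0.098,0,0,0,-22,0,0,0.098,0,0,0,-22,0,0,0.098,0,0,0,-22,0,0,0.098,0,6,-32,0,0,0,0,0,6,-32,0,0,0,0,0,6,-32,0,0,0,0,0,6,-32,0,0,0,0]

```text
t: 5.33
position: [485.1, 55.8, 388.5]
eef_rot: [-3.141, -0.051, -0.001]
wrist_force: [0.5, -0.5, -0.3]
width: 28.0
gripper_force: 20.0
```

```bash
python3 - <<'E'
from h import *
to(517,248,240,0.03)
E
```

```text
t 5.33 p [485.1  55.8 388.5] th 0.032 q [0.07 0.06 2.16 0.   0.91 1.61] F [ 0.5 -0.5 -0.3] w 28.0
turn [-0.    -0.001  0.002] shift@old [  38.  -191.   148.6] shift@new [  37.6 -191.1  148.5]
```

Request:
arm_command:
  commands: [0,5.4,-34.8,0,0,0,0,0,5.4,-34.8,0,0,0,0,0,5.4,-34.8,0,0,0,0,0,5.4,-34.8,0,0,0,0,0,5.4,-34.8,0,0,0,0,0,5.4,-34.8,0,0,0,0,0,5.4,-34.8,0,0,0,0,0,0,0,35.6,0,0,0,0,0,0,35.6,0,0,0,0,0,0,35.6,0,0,0,0,0,0,35.6,0,0,0,0,0,0,35.6,0,0,0]

```text
t: 6.33
position: [514.8, 299.2, 208.7]
eef_rot: [-3.141, -0.052, -0.0]
wrist_force: [1.2, -0.1, -0.8]
width: 27.9
gripper_force: 20.0
```

Request:
arm_command:
  commands: [0.5,0,0,0,0,0,0,0.5,0,0,0,0,0,0,0.5,0,0,0,0,0,0,0.6,0,0,-38,0,0,0,0.6,0,0,-38,0,0,0,0.6,0,0,-38,0,0,0,0.6,0,0,-38,0,0,0,0.6,0,0,-28,0,0,0,0.6,0,0,0,0,0,0]

```text
t: 7.08
position: [516.2, 299.8, 399.7]
eef_rot: [-3.135, -0.051, -0.018]
wrist_force: [0.1, -0.1, 0.9]
width: 54.6
gripper_force: 0.0
```

```bash
python3 - <<'E'
from h import *
to(462,66,300,0.035)
E
```

```text
t 7.08 p [516.2 299.8 399.7] th 0.033 q [0.49 0.22 1.95 0.   0.95 2.03] F [ 0.1 -0.1  0.9] w 54.6
turn [-0.006 -0.011 -0.002] shift@old [-63.  232.5  97.8] shift@new [-62.4 231.8  99.7]
```

Request:
arm_command:
  commands: [0.7,-8.9,33.1,0,0,0,0,0.7,-8.9,33.1,0,0,0,0,0.7,-8.9,33.1,0,0,0,0,0.7,-8.9,33.1,0,0,0,0,0.7,-8.9,33.1,0,0,0,0,0.7,-8.9,33.1,0,0,0,0,0.7,-8.9,33.1,0,0,0,0,0.7,0,0,0,0,0,0,0.7,0,0,0,0,0,0]

```text
t: 7.83
position: [460.1, 64.4, 392.2]
eef_rot: [-3.141, -0.047, -0.005]
wrist_force: [0.1, -0.4, 0.5]
width: 63.7
gripper_force: 0.0
```

```bash
python3 - <<'E'
from h import *
to(462,66,301,0.02)
E
```

```text
t 7.83 p [460.1  64.4 392.2] th 0.03 q [0.09 0.02 2.21 0.   0.92 1.63] F [ 0.1 -0.4  0.5] w 63.7
turn [-0.    -0.003  0.01 ] shift@old [ 1.6 -1.5 91.2] shift@new [ 1.9 -1.6 91.2]
```

Request:
arm_command:
  commands: [0.7,1,-1,22.6,0,0,0,0.7,1,-1,22.6,0,0,0,0.6,0,0,22.6,0,0,0,0.6,0,0,22.6,0,0,0,0.5,0,0,0,0,0,0,0,0,0,0,0,0,0,0,0,0,0,0,0,0,0,0,0,0,0,0,0,0,0,0,0,0,0,0,0,0,0,0,0,0,0,0,0,0,0,0,0,0]

```text
t: 8.75
position: [462.9, 67.8, 301.4]
eef_rot: [-3.141, -0.051, -0.004]
wrist_force: [-2.4, 3.0, 9.3]
width: 27.9
gripper_force: 20.0
```

Request:
arm_command:
  commands: [0,0,0,-30,0,0,0,0,0,0,-30,0,0,0,0,0,0,-15,0,0,0,0,9.2,-30.3,0,0,0,0,0,9.2,-30.3,0,0,0,0,0,9.2,-30.3,0,0,0,0,0,9.2,-30.3,0,0,0,0,0,9.2,-30.3,0,0,0,0,0,9.2,-30.3,0,0,0,0,0,0,0,0,0,0,0]

```text
t: 9.58
position: [512.6, 255.0, 376.3]
eef_rot: [-3.139, -0.055, -0.005]
wrist_force: [0.4, -1.1, 0.1]
width: 28.2
gripper_force: 20.0
```

```bash
python3 - <<'E'
from h import *
to(517,251,232,0.03)
E
```

```text
t 9.58 p [512.6 255.  376.3] th 0.035 q [0.42 0.22 2.01 0.   0.91 1.96] F [ 0.4 -1.1  0.1] w 28.2
turn [-0.002 -0.003  0.005] shift@old [  3.8   4.4 144.3] shift@new [  4.2   4.2 144.3]
```

Request:
arm_command:
  commands: [0,1,0.8,36,0,0,0,0,1,0.8,36,0,0,0,0,1,0.8,36,0,0,0,0,1,0.8,36,0,0,0,0.45,0,0,0,0,0,0,0.45,0,0,0,0,0,0,0.45,0,0,0,0,0,0,0.45,0,0,-38,0,0,0,0.45,0,0,-38,0,0,0,0.45,0,0,-38,0,0,0,0.6,0,0,-26,0,0,0,0.6,0,0,0,0,0,0]

```text
t: 10.58
position: [517.0, 248.7, 379.9]
eef_rot: [-3.136, -0.052, -0.018]
wrist_force: [0.7, -0.0, 0.5]
width: 51.7
gripper_force: 0.0
```

```bash
python3 - <<'E'
from h import *
np.set_printoptions(precision=1,suppress=True)
ct=vision.camera_params('top');cs=vision.camera_params('side')
im=vision.grab_frame('side');top=vision.grab_frame('top')
save(np.vstack([im[150:,200:500],top[110:260,160:460]]),'after.png')
for c,cp in [('top',ct),('side',cs)]:
    for n,z in [('bat',121),('batten',133),('tote',94)]:
        for d in trace(n,c):
            if d['conf']<.3: continue
            m=d['mask'].astype(np.uint8);cnt=max(cv2.findContours(m,0,2)[0],key=cv2.contourArea)[:,0]
            P=np.array([onz(cp,p,z)[:2] for p in cnt],np.float32)
            (x,y),(w,h),a=cv2.minAreaRect(P)
            print(c,n,round(d['conf'],2),np.round(d['centre']),np.array([x,y,w,h,a]))
# bat1 = (596,-73) -> push dir to (566,-215)
for b,g in [((596,-73),(566,-215)),((590,97),(530,-215))]:
    b=np.array(b);g=np.array(g);u=(g-b)/np.linalg.norm(g-b);th=np.arctan2(u[1],u[0]);s=b-u*75
    print('start',s,'th',th,'or',th+np.pi); to(*s,305,th+np.pi)
E
```

```text
top bat 0.8 [292. 177.] [596.8 -74.1  85.3  85.8  89.8]
top bat 0.56 [246. 186.] [589.8  93.8  90.1  86.5   0.5]
top batten 0.55 [214. 213.] [502.5 206.1  92.1  32.3   0.8]
top tote 0.79 [394. 266.] [ 295.7 -430.2  173.3  165.5   63.9]
top tote 0.69 [353. 194.] [ 546.5 -284.9  171.6  171.6    2.1]
top tote 0.57 [456. 220.] [ 445.4 -663.2  183.3  170.2   78.8]
side bat 0.71 [288. 264.] [605.9 104.7 105.4  59.8  84.9]
side bat 0.53 [288. 216.] [619.9 -63.3  40.  105.3   5.6]
side batten 0.93 [326. 379.] [507.2 368.   83.3  33.7   2. ]
side batten 0.71 [327. 354.] [506.1 324.   38.8  84.6  88. ]
side batten 0.68 [288. 264.] [600.5 117.9  59.2 100.8   5.1]
side tote 0.93 [410. 170.] [ 278.3 -326.2  241.5  124.7   60.5]
start [611.5   0.4] th -1.779002276318884 or 1.3625903772709091
t 10.98 p [515.4 248.  370. ] th 0.033 q [0.4 0.2 2.  0.  0.9 1.9] F [-0.3  0.6 -0.5] w 54.5
turn [-0.   0.  -1.3] shift@old [ 88.  250.6  65. ] shift@new [-222.4  145.2   65. ]
start [604.2 170.7] th -1.7607846147136124 or 1.3808080388761808
t 10.98 p [515.4 248.  370. ] th 0.033 q [0.4 0.2 2.  0.  0.9 1.9] F [-0.3  0.6 -0.5] w 54.5
turn [-0.   0.  -1.3] shift@old [86.2 80.2 65. ] shift@new [-59.2 101.7  65. ]
```

View pics/after.png

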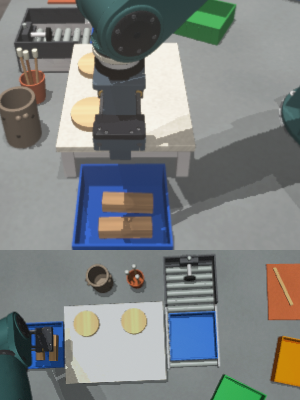

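Both battens lie in the bin (side crop, about (127,200) and (125,227)). The bats and the tote have not moved. Next I turn the fingers across the push line and go behind bat1.

Request:
arm_command:
  commands: [0.66,0,0,0,0,0,-0.121,0.66,0,0,0,0,0,-0.121,0.66,0,0,0,0,0,-0.121,0.66,0,0,0,0,0,-0.121,0.66,0,0,0,0,0,-0.121,0.66,0,0,0,0,0,-0.121,0.66,0,0,0,0,0,-0.121,0.66,0,0,0,0,0,-0.121,0.66,0,0,0,0,0,-0.121,0.66,0,0,0,0,0,-0.121,0.66,0,0,0,0,0,-0.121]

```text
t: 11.9
position: [515.6, 248.0, 370.0]
eef_rot: [-2.433, -1.987, 0.002]
wrist_force: [-0.8, 0.0, 0.8]
width: 60.4
gripper_force: 0.0
```

Request:
arm_command:
  commands: [0.66,-27.8,18.1,0,0,0,0,0.66,-27.8,18.1,0,0,0,0,0.66,-27.8,18.1,0,0,0,0,0.66,-27.8,18.1,0,0,0,0,0.66,-27.8,18.1,0,0,0,0,0.66,-27.8,18.1,0,0,0,0,0.66,-27.8,18.1,0,0,0,0,0.66,-27.8,18.1,0,0,0,0,0.66,0,0,0,0,0,0,0.66,0,0,0,0,0,0]

```text
t: 12.73
position: [611.9, -0.8, 370.0]
eef_rot: [-2.441, -1.977, 0.001]
wrist_force: [-0.4, -0.5, 0.0]
width: 60.0
gripper_force: 0.0
```

```bash
python3 - <<'E'
from h import *
to(611.5,0.4,299,1.363)
E
```

```text
t 12.73 p [611.9  -0.8 370. ] th 1.361 q [-0.04  0.29  1.93  0.    0.92  0.17] F [-0.4 -0.5  0. ] w 60.0
turn [-0.001  0.    -0.002] shift@old [ 1.1 -0.6 71. ] shift@new [ 1.  -0.6 71. ]
```

Request:
arm_command:
  commands: [0.66,1,-0.6,24,0,0,0,0.66,0,0,24,0,0,0,0.66,0,0,22.5,0,0,0,0.66,0,0,0,0,0,0,0.66,-15,0,0,0,0,0,0.66,-12,0,0,0,0,0,0.66,-12,0,0,0,0,0,0.66,-12,0,0,0,0,0,0.66,-12,0,0,0,0,0,0.66,-12,0,0,0,0,0,0.66,-12,0,0,0,0,0,0.66,-12,0,0,0,0,0]

```text
t: 13.73
position: [590.6, -96.5, 300.5]
eef_rot: [2.439, 1.98, 0.0]
wrist_force: [0.8, 0.7, 0.4]
width: 59.9
gripper_force: 0.3
```

```bash
python3 - <<'E'
from h import *
to(576,-164,299,1.363)
np.set_printoptions(precision=1,suppress=True)
for c in ['wrist','top']:
  cp=vision.camera_params(c);im=vision.grab_frame(c)
  for d in trace('bat',c):
    m=d['mask'].astype(np.uint8);cnt=max(cv2.findContours(m,0,2)[0],key=cv2.contourArea)[:,0]
    P=np.array([onz(cp,p,121)[:2] for p in cnt],np.float32);(x,y),(w,h),a=cv2.minAreaRect(P)
    print(c,round(d['conf'],2),np.round(d['centre']),np.array([x,y,w,h,a]))
E
```

```text
t 13.73 p [590.6 -96.5 300.5] th 1.364 q [-0.2   0.37  1.98  0.    0.79  0.01] F [0.8 0.7 0.4] w 59.9
turn [ 0.    -0.     0.001] shift@old [-69.1  -0.4   1.5] shift@new [-69.1  -0.3   1.5]
wrist 0.64 [325. 292.] [ 584.4 -127.7   19.1   76.3   78.1]
top 0.94 [246. 184.] [591.5  94.1  86.6  86.1  89.2]
top 0.76 [317. 184.] [ 574.2 -166.    48.6   86.2   68. ]
```

Request:
arm_command:
  commands: [0.66,-8,0,0,0,0,0,0.66,-8,0,0,0,0,0,0.66,-8,0,0,0,0,0,0.66,-8,0,0,0,0,0,0.66,-8,0,0,0,0,0,0.66,-8,0,0,0,0,0,0.66,-8,0,0,0,0,0,0.66,-8,0,0,0,0,0,0.66,-8,0,0,0,0,0,0.66,-8,0,0,0,0,0,0.66,0,0,0,0,0,0,0.66,0,0,0,0,0,0]

```text
t: 14.93
position: [574.4, -173.9, 300.3]
eef_rot: [-2.44, -1.979, -0.0]
wrist_force: [-0.3, -0.1, -0.9]
width: 60.1
gripper_force: 0.0
```

```bash
python3 - <<'E'
from h import *
to(604,170.7,360,1.381)
np.set_printoptions(precision=1,suppress=True)
for c,z in [('wrist',10+34),('side',44)]:
  cp=vision.camera_params(c);im=vision.grab_frame(c);save(im,c+'_f1.png')
  for d in trace('bat',c):
    m=d['mask'].astype(np.uint8);cnt=max(cv2.findContours(m,0,2)[0],key=cv2.contourArea)[:,0]
    P=np.array([onz(cp,p,z)[:2] for p in cnt],np.float32);(x,y),(w,h),a=cv2.minAreaRect(P)
    print(c,round(d['conf'],2),np.round(d['centre']),np.array([x,y,w,h,a]))
a=cv2.imread('pics/wrist_f1.png');b=cv2.imread('pics/side_f1.png')
cv2.imwrite('pics/f1.png',np.hstack([cv2.resize(a,(480,300)),b[100:400,200:500]]))
E
```

```text
t 14.93 p [ 574.4 -173.9  300.3] th 1.363 q [-0.33  0.37  1.98  0.    0.79 -0.13] F [-0.3 -0.1 -0.9] w 60.1
turn [ 0.    -0.    -0.018] shift@old [343.3 -42.1 -59.7] shift@new [344.  -35.9 -59.7]
wrist 0.61 [346. 295.] [ 572.7 -256.2   27.3   81.8   78. ]
side 0.81 [294. 265.] [600.7  27.6 101.4 118.3   3.5]
side 0.6 [311. 187.] [ 587.4 -308.7   54.4   60.2    0.9]
side 0.24 [326. 379.] [511.2 314.1  97.3  41.6   3.2]
```

View pics/f1.png

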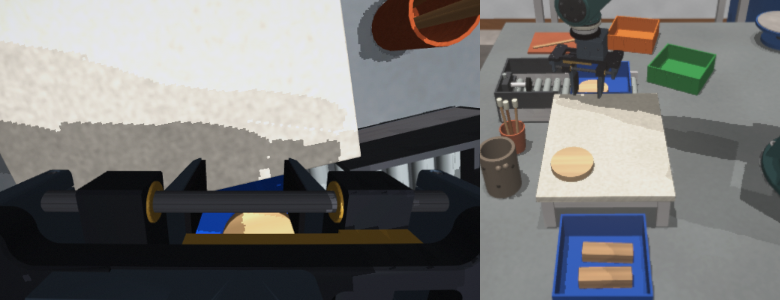

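Bat1 is in the tote (side crop (592,88)) and bat2 is still on the board (572,162). I go behind bat2.

Request:
arm_command:
  commands: [0.66,0,0,-30,0,0,0,0.66,0,0,-30,0,0,0,0.66,34.1,-3.9,0,0,0,0,0.66,34.1,-3.9,0,0,0,0,0.66,34.1,-3.9,0,0,0,0,0.66,34.1,-3.9,0,0,0,0,0.66,34.1,-3.9,0,0,0,0,0.66,34.1,-3.9,0,0,0,0,0.66,34.1,-3.9,0,0,0,0,0.66,34.1,-3.9,0,0,0,0,0.66,34.1,-3.9,0,0,0,0,0.66,34.1,-3.9,0,0,0,0]

```text
t: 16.13
position: [606.1, 170.4, 360.4]
eef_rot: [2.439, 1.981, 0.0]
wrist_force: [1.5, -0.6, -0.6]
width: 60.2
gripper_force: 0.0
```

Request:
arm_command:
  commands: [0.66,0,0,0,0,0,0,0.66,0,0,25,0,0,0,0.66,0,0,25,0,0,0,0.66,0,0,10,0,0,0,0.66,0,0,0,0,0,0]

```text
t: 16.55
position: [605.5, 168.2, 298.0]
eef_rot: [-2.437, -1.979, 0.006]
wrist_force: [0.1, 0.4, 0.4]
width: 60.1
gripper_force: 0.0
```

```bash
python3 - <<'E'
from h import *
to(606,168,300,1.364)
np.set_printoptions(precision=1,suppress=True)
for c in ['wrist','side','top']:
  cp=vision.camera_params(c);im=vision.grab_frame(c)
  for d in trace('bat',c):
    m=d['mask'].astype(np.uint8);cnt=max(cv2.findContours(m,0,2)[0],key=cv2.contourArea)[:,0]
    for z in (121,56):
      P=np.array([onz(cp,p,z)[:2] for p in cnt],np.float32);(x,y),(w,h),a=cv2.minAreaRect(P)
      print(c,z,round(d['conf'],2),np.round(d['centre']),np.array([x,y,w,h,a]))
E
```

```text
t 16.55 p [605.5 168.2 298. ] th 1.364 q [0.23 0.41 1.92 0.   0.81 0.44] F [0.1 0.4 0.4] w 60.1
turn [-0.004  0.002  0.   ] shift@old [-0.1  0.5 -2. ] shift@new [-0.1  0.5 -2. ]
wrist 121 0.58 [327. 299.] [598.3 138.8  18.2  69.4  78.3]
wrist 56 0.58 [327. 299.] [589.4  97.8  25.7  98.2  78.3]
wrist 121 0.2 [535. 242.] [716.6 151.5   5.3  28.8  48.2]
wrist 56 0.2 [535. 242.] [756.7 115.9   7.5  40.7  48.2]
side 121 0.62 [323. 191.] [ 533.5 -183.8   41.1   26.    63.2]
side 56 0.62 [323. 191.] [ 538.7 -280.1   45.4   28.7   63.2]
side 121 0.51 [284. 272.] [608.  139.1  23.9  48.3  41.8]
side 56 0.51 [284. 272.] [620.9  76.4  26.4  53.4  41.8]
top 121 0.8 [247. 185.] [591.6  93.8  86.9  86.1  89.4]
top 56 0.8 [247. 185.] [599.9 108.6  91.3  90.4  89.4]
top 121 0.61 [352. 187.] [ 566.2 -280.4   80.9   85.    89.3]
top 56 0.61 [352. 187.] [ 573.2 -284.4   85.    89.2   89.3]
top 121 0.52 [353. 151.] [ 729.8 -277.3  203.9  189.6    2.2]
top 56 0.52 [353. 151.] [ 745.  -281.1  214.1  199.1    2.2]
```

Request:
arm_command:
  commands: [0.66,-12,0,-1,0,0,0,0.66,-12,0,0,0,0,0,0.66,-12,0,0,0,0,0,0.66,-14,0,0,0,0,0,0.66,-14,0,0,0,0,0,0.66,-14,0,0,0,0,0,0.66,-14,0,0,0,0,0,0.66,-14,0,0,0,0,0,0.66,-14,0,0,0,0,0,0.66,-14,0,0,0,0,0,0.66,-14,0,0,0,0,0,0.66,-12,0,0,0,0,0]

```text
t: 17.85
position: [573.1, 10.2, 301.3]
eef_rot: [2.439, 1.98, -0.0]
wrist_force: [1.4, 0.6, 1.1]
width: 60.2
gripper_force: 0.5
```

```bash
python3 - <<'E'
from h import *
to(535,-166,300,1.364)
np.set_printoptions(precision=1,suppress=True)
for c in ['side','top']:
  cp=vision.camera_params(c);im=vision.grab_frame(c)
  for d in trace('bat',c):
    m=d['mask'].astype(np.uint8);cnt=max(cv2.findContours(m,0,2)[0],key=cv2.contourArea)[:,0]
    P=np.array([onz(cp,p,121)[:2] for p in cnt],np.float32)
    print(c,round(d['conf'],2),np.round(d['centre']),P.min(0),P.max(0))
E
```

```text
t 17.85 p [573.1  10.2 301.3] th 1.364 q [-0.02  0.33  2.03 -0.    0.78  0.18] F [1.4 0.6 1.1] w 60.2
turn [-0.  0. -0.] shift@old [-180.3   -1.1    1.3] shift@new [-180.3   -1.1    1.3]
side 0.7 [306. 228.] [547.7 -58.3] [603.8  23.1]
top 0.89 [286. 192.] [518.8 -88.3] [607.9 -13.9]
top 0.71 [349. 184.] [ 523.6 -324.4] [ 608.7 -236.4]
```

Request:
arm_command:
  commands: [0.66,-11,0,1,0,0,0,0.66,-11,0,0,0,0,0,0.66,-11,0,0,0,0,0,0.66,-11,0,0,0,0,0,0.66,-11,0,0,0,0,0,0.66,-11,0,0,0,0,0,0.66,-11,0,0,0,0,0,0.66,-11,0,0,0,0,0,0.66,-8,0,0,0,0,0,0.66,-8,0,0,0,0,0,0.66,-8,0,0,0,0,0,0.66,-8,0,0,0,0,0]

```text
t: 19.05
position: [548.7, -106.4, 300.3]
eef_rot: [-2.439, -1.98, 0.0]
wrist_force: [0.3, 0.3, -0.3]
width: 60.3
gripper_force: 0.3
```

Request:
arm_command:
  commands: [0.66,-8,0,0,0,0,0,0.66,-8,0,0,0,0,0,0.66,-8,0,0,0,0,0,0.66,-8,0,0,0,0,0,0.66,-8,0,0,0,0,0,0.66,-8,0,0,0,0,0,0.66,-8,0,0,0,0,0,0.66,-8,0,0,0,0,0,0.66,0,0,0,0,0,0,0.66,0,0,-30,0,0,0,0.66,0,0,-30,0,0,0,0.66,0,0,-20,0,0,0]

```text
t: 20.05
position: [535.9, -168.5, 382.5]
eef_rot: [2.438, 1.979, 0.001]
wrist_force: [-1.0, -0.3, 0.6]
width: 60.2
gripper_force: 0.0
```

```bash
python3 - <<'E'
from h import *
to(430,-288,380,1.606)
np.set_printoptions(precision=1,suppress=True)
for c in ['side','top']:
  cp=vision.camera_params(c);im=vision.grab_frame(c);save(im,c+'_g.png')
  for n,z in [('bat',56),('tote',94)]:
   for d in trace(n,c):
    m=d['mask'].astype(np.uint8);cnt=max(cv2.findContours(m,0,2)[0],key=cv2.contourArea)[:,0]
    P=np.array([onz(cp,p,z)[:2] for p in cnt],np.float32)
    print(c,n,round(d['conf'],2),np.round(d['centre']),P.min(0),P.max(0))
a=cv2.imread('pics/side_g.png');b=cv2.imread('pics/top_g.png')
cv2.imwrite('pics/g.png',np.hstack([cv2.resize(a[130:280,220:420],(400,300)),cv2.resize(b[100:250,220:420],(400,300))]))
E
```

```text
t 20.05 p [ 535.9 -168.5  382.5] th 1.364 q [-0.35  0.19  2.03  0.    0.92 -0.14] F [-1.  -0.3  0.6] w 60.2
turn [ 0.001  0.    -0.242] shift@old [-138.8  -79.1    2.4] shift@new [-115.7 -110.1    2.5]
side bat 0.87 [328. 186.] [ 482.2 -343.9] [ 572.7 -261.4]
side bat 0.56 [308. 190.] [ 572.9 -320.4] [ 615.5 -260.7]
side tote 0.92 [403. 166.] [ 194.7 -474.1] [ 411.1 -195.7]
side tote 0.85 [318. 174.] [ 454.6 -376.2] [ 631.1 -190.7]
top bat 0.92 [350. 204.] [ 480.7 -326.1] [ 569.6 -237.5]
top bat 0.59 [350. 183.] [ 557.9 -323.4] [ 617.8 -249.2]
top tote 0.9 [394. 264.] [ 188.2 -543.1] [ 407.  -318.6]
top tote 0.88 [457. 222.] [ 349.9 -765.8] [ 537.1 -562.3]
top tote 0.73 [368. 199.] [ 458.3 -372.2] [ 637.5 -203.8]
```

View pics/g.png

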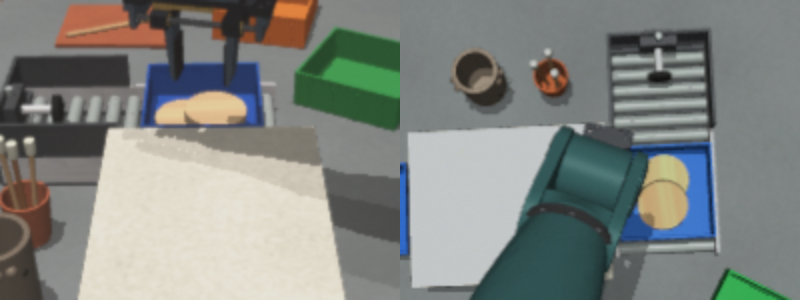

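Both bats are in the tote: side crop (180,113) and (215,108), top crop (665,175) and (663,205). The tote is still at its loading place. Next I turn and go behind the tote's near wall.

Request:
arm_command:
  commands: [0.66,0,0,0,0,0,0.1207,0.66,0,0,0,0,0,0.1207,0.66,0,0,0,0,0,0.1207,0.66,0,0,0,0,0,0.1207,0.66,0,0,0,0,0,0.1207,0.66,0,0,0,0,0,0.1207,0.66,0,0,0,0,0,0.1207,0.66,0,0,0,0,0,0.1207,0.66,0,0,0,0,0,0.1207,0.66,0,0,0,0,0,0.1207,0.66,0,0,0,0,0,0.1207]

```text
t: 21.27
position: [535.4, -168.2, 378.9]
eef_rot: [-3.14, -0.047, 0.003]
wrist_force: [0.2, 0.3, 0.5]
width: 60.1
gripper_force: 0.0
```

Request:
arm_command:
  commands: [0.66,-20.6,23.2,0,0,0,0,0.66,-20.6,23.2,0,0,0,0,0.66,-20.6,23.2,0,0,0,0,0.66,-20.6,23.2,0,0,0,0,0.66,-20.6,23.2,0,0,0,0,0.66,0,0,0,0,0,0,0.66,0,0,0,0,0,0]

```text
t: 21.85
position: [436.0, -288.7, 379.2]
eef_rot: [-3.14, -0.053, 0.002]
wrist_force: [0.8, 0.2, 0.9]
width: 60.0
gripper_force: 0.0
```

```bash
python3 - <<'E'
from h import *
to(437,-289,245,.037)
np.set_printoptions(precision=1,suppress=True)
for c in ['wrist','side']:
  cp=vision.camera_params(c);im=vision.grab_frame(c)
  for d in trace('tote',c):
    m=d['mask'].astype(np.uint8);cnt=max(cv2.findContours(m,0,2)[0],key=cv2.contourArea)[:,0]
    P=np.array([onz(cp,p,94)[:2] for p in cnt],np.float32);(x,y),(w,h),a=cv2.minAreaRect(P)
    print(c,round(d['conf'],2),np.round(d['centre']),np.array([x,y,w,h,a]),P.min(0),P.max(0))
E
```

```text
t 21.85 p [ 436.  -288.7  379.2] th 0.034 q [-0.63  0.14  2.1   0.    0.9   0.91] F [0.8 0.2 0.9] w 60.0
turn [-0.001  0.001 -0.003] shift@old [  1.2   0.5 134.2] shift@new [  1.    0.3 134.2]
wrist 0.87 [612. 184.] [ 457.1 -530.2  146.7   67.8   16.3] [ 396.2 -583.2] [ 534.9 -505.7]
wrist 0.81 [419. 242.] [ 408.5 -380.4   36.6   30.9   60.3] [ 386.5 -403.8] [ 428.6 -362.8]
wrist 0.6 [372. 100.] [ 525.1 -285.1  132.3  171.8    1.9] [ 456.3 -373. ] [ 594.  -197.3]
side 0.84 [403. 165.] [ 308.9 -339.   250.8  184.9   64.2] [ 194.7 -481. ] [ 413.8 -191.1]
side 0.83 [343. 137.] [ 491.4 -563.2   94.6  272.5    0. ] [ 444.1 -699.5] [ 538.7 -427. ]
side 0.69 [319. 173.] [ 544.5 -287.3  170.2  180.2    2. ] [ 457.3 -375.6] [ 630.9 -195.5]
side 0.66 [323. 379.] [509.3 344.5  90.4  38.4   3.2] [465.  322.9] [555.  364.4]
```

Request:
arm_command:
  commands: [0.66,0,0,26.8,0,0,0,0.66,0,0,26.8,0,0,0,0.66,0,0,26.8,0,0,0,0.66,0,0,26.8,0,0,0,0.66,0,0,26.8,0,0,0,0.66,0,0,0,0,0,0,0.66,0,0,0,0,0,0,0.66,4,0,0,0,0,0,0.66,4,0,0,0,0,0,0.66,4,0,0,0,0,0,0.66,4,0,0,0,0,0]

```text
t: 22.97
position: [453.8, -287.6, 247.6]
eef_rot: [3.14, 0.057, 0.002]
wrist_force: [-1.5, 0.5, 1.0]
width: 59.9
gripper_force: 0.6
```

Request:
arm_command:
  commands: [0.66,5,0,0,0,0,0,0.66,6,0,0,0,0,0,0.66,6,0,0,0,0,0,0.66,6,0,0,0,0,0,0.66,6,0,0,0,0,0,0.66,6,0,0,0,0,0,0.66,6,0,0,0,0,0,0.66,6,0,0,0,0,0,0.66,5,0,0,0,0,0,0.66,4,0,0,0,0,0,0.66,3,0,0,0,0,0,0.66,2,0,0,0,0,0]

```text
t: 23.97
position: [514.2, -285.2, 246.3]
eef_rot: [-3.141, -0.057, 0.0]
wrist_force: [-0.9, -0.4, 0.3]
width: 60.5
gripper_force: 0.4
```

```bash
python3 - <<'E'
from h import *
to(437,-289,245,.037)
np.set_printoptions(precision=1,suppress=True)
for c in ['top','side']:
  cp=vision.camera_params(c);im=vision.grab_frame(c);save(im,c+'_p.png')
  for d in trace('tote',c):
    m=d['mask'].astype(np.uint8);cnt=max(cv2.findContours(m,0,2)[0],key=cv2.contourArea)[:,0]
    P=np.array([onz(cp,p,94)[:2] for p in cnt],np.float32);(x,y),(w,h),a=cv2.minAreaRect(P)
    print(c,round(d['conf'],2),np.round(d['centre']),np.array([x,y,w,h,a]),P.min(0),P.max(0))
a=cv2.imread('pics/side_p.png');b=cv2.imread('pics/top_p.png')
cv2.imwrite('pics/p.png',np.hstack([cv2.resize(a[140:230,210:370],(400,225),interpolation=2),cv2.resize(b[100:190,300:400],(400,360),interpolation=2)[:225]]))
E
```

```text
t 23.97 p [ 514.2 -285.2  246.3] th 0.036 q [-0.55  0.44  2.01  0.    0.69  0.99] F [-0.9 -0.4  0.3] w 60.5
turn [-0.     0.    -0.001] shift@old [-77.3   1.    1.3] shift@new [-77.3   1.    1.3]
top 0.91 [393. 265.] [ 295.5 -431.1  177.2  169.    62.8] [ 188.2 -539.6] [ 403.5 -318.6]
top 0.72 [457. 222.] [ 445.7 -661.8  183.2  167.4   78.1] [ 353.5 -762.1] [ 540.7 -565.9]
top 0.57 [361. 160.] [ 634.7 -281.7  139.8  171.8    2.4] [ 562.3 -367.7] [ 704.1 -195.1]
side 0.79 [361. 133.] [ 421.1 -552.4  273.3  119.6   86.3] [ 353.9 -690.5] [ 477.  -414.5]
side 0.64 [293. 172.] [ 617.4 -279.6  174.3  168.     0.9] [ 529.1 -363.7] [ 704.8 -195.4]
side 0.5 [320. 344.] [515.3 297.  165.1 170.3   2.1] [430.5 209.5] [600.2 385. ]
```

View pics/p.png

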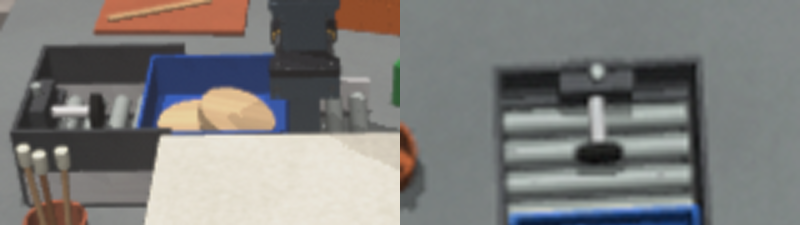

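The side crop shows the tote (215,95) with both bats, nearing the buffer disc (97,110). The top crop shows the disc at (598,152) ahead of the tote rim (605,212).

```bash
python3 - <<'E'
from h import *
ct=vision.camera_params('top');cs=vision.camera_params('side')
im=cv2.imread('pics/top_p.png',0); print(im[128:156,349:351].mean(1).round())
for r_ in (134,136,138,140,141): print(r_,onz(ct,(349.5,r_),90).round(),onz(ct,(349.5,r_),68).round(),onz(ct,(349.5,r_),46).round())
# side: disc right edge at mid height ~ (103/2.5+210,110/2.5+140)
print(onz(cs,(251,184),68).round(), onz(cs,(248,177.5),90).round())
E
```

```text
[187. 191. 191. 192. 192. 193. 194. 124.  42.  38.  26.  18.  24.  64.
  97. 112. 179. 165. 132.  88.  88.  97. 146. 180. 146.  86.  42.  30.]
134 [ 772. -278.   90.] [ 777. -279.   68.] [ 783. -281.   46.]
136 [ 764. -278.   90.] [ 770. -279.   68.] [ 775. -281.   46.]
138 [ 757. -278.   90.] [ 762. -279.   68.] [ 768. -280.   46.]
140 [ 749. -278.   90.] [ 755. -279.   68.] [ 760. -280.   46.]
141 [ 746. -278.   90.] [ 751. -279.   68.] [ 756. -280.   46.]
[ 752. -278.   68.] [ 759. -279.   90.]
```

Request:
arm_command:
  commands: [0.66,3,0,0,0,0,0,0.66,3,0,0,0,0,0,0.66,3,0,0,0,0,0,0.66,3,0,0,0,0,0,0.66,3,0,0,0,0,0,0.66,3,0,0,0,0,0,0.66,2,0,0,0,0,0,0.66,2,0,0,0,0,0,0.66,1,0,0,0,0,0]

```text
t: 24.92
position: [537.2, -284.4, 246.4]
eef_rot: [3.141, 0.057, 0.0]
wrist_force: [-1.0, 0.7, 0.5]
width: 60.0
gripper_force: 0.4
```

Request:
arm_command:
  commands: [0.66,3,0,0,0,0,0,0.66,3,0,0,0,0,0,0.66,3,0,0,0,0,0,0.66,3,0,0,0,0,0,0.66,3,0,0,0,0,0,0.66,2,0,0,0,0,0,0.66,2,0,0,0,0,0,0.66,1,0,0,0,0,0]

```text
t: 25.58
position: [557.1, -283.7, 246.4]
eef_rot: [3.141, 0.057, 0.0]
wrist_force: [-0.7, -0.1, -0.3]
width: 60.1
gripper_force: 0.4
```

Request:
arm_command:
  commands: [0.66,1,0,0,0,0,0,0.66,1,0,0,0,0,0,0.66,1,0,0,0,0,0,0.66,1,0,0,0,0,0]

```text
t: 25.92
position: [560.9, -283.5, 246.4]
eef_rot: [-3.141, -0.057, -0.0]
wrist_force: [-0.2, 0.4, 0.9]
width: 60.1
gripper_force: 0.4
```

Request:
arm_command:
  commands: [0.66,1,0,0,0,0,0,0.66,1,0,0,0,0,0,0.66,1,0,0,0,0,0]

```text
t: 26.17
position: [563.9, -283.4, 246.3]
eef_rot: [3.141, 0.057, 0.0]
wrist_force: [-1.0, 0.2, -0.6]
width: 60.6
gripper_force: 0.4
```

Request:
arm_command:
  commands: [0.66,1,0,0,0,0,0,0.66,1,0,0,0,0,0]

```text
t: 26.33
position: [565.9, -283.3, 246.3]
eef_rot: [-3.141, -0.057, -0.0]
wrist_force: [-1.8, -1.1, 0.6]
width: 60.2
gripper_force: 0.4
```

Request:
arm_command:
  commands: [0.66,1,0,0,0,0,0,0.66,1,0,0,0,0,0]

```text
t: 26.5
position: [567.7, -283.3, 246.2]
eef_rot: [-3.141, -0.057, 0.002]
wrist_force: [-5.5, -1.1, 2.8]
width: 60.0
gripper_force: 3.1
```

Request:
arm_command:
  commands: [0.66,1,0,0,0,0,0,0.66,1,0,0,0,0,0]

```text
t: 26.67
position: [569.5, -283.2, 246.2]
eef_rot: [-3.141, -0.057, 0.002]
wrist_force: [-6.2, -0.4, 3.7]
width: 60.3
gripper_force: 3.1
```

Request:
arm_command:
  commands: [0.66,1,0,0,0,0,0,0.66,1,0,0,0,0,0]

```text
t: 26.83
position: [571.5, -283.1, 246.2]
eef_rot: [-3.141, -0.057, 0.002]
wrist_force: [-6.3, -1.0, 4.4]
width: 60.2
gripper_force: 3.1
```

Contact came at tool x of about 566.8, when the force rose from 1 to 6 N. I push on to about 577.

Request:
arm_command:
  commands: [0.66,1,0,0,0,0,0,0.66,1,0,0,0,0,0,0.66,1,0,0,0,0,0,0.66,1,0,0,0,0,0,0.66,1,0,0,0,0,0,0.66,0.4,0,0,0,0,0,0.66,0,0,0,0,0,0]

```text
t: 27.42
position: [577.0, -282.9, 246.3]
eef_rot: [-3.141, -0.057, 0.002]
wrist_force: [-5.1, -1.1, 3.7]
width: 60.6
gripper_force: 2.5
```

Now I retreat and lift clear, then check.

Request:
arm_command:
  commands: [0.66,-3,0,0,0,0,0,0.66,-10,0,0,0,0,0,0.66,-15,0,0,0,0,0,0.66,-15,0,0,0,0,0,0.66,-10,0,-20,0,0,0,0.66,0,0,-35,0,0,0,0.66,0,0,-35,0,0,0,0.66,0,0,-35,0,0,0,0.66,-20,0,-10,0,0,0,0.66,-20,0,0,0,0,0,0.66,0,0,0,0,0,0,0.66,0,0,0,0,0,0]

```text
t: 28.42
position: [483.3, -286.3, 381.5]
eef_rot: [3.141, 0.055, 0.001]
wrist_force: [-0.2, -0.1, 0.4]
width: 60.0
gripper_force: 0.0
```

```bash
python3 - <<'E'
from h import *
to(437,-289,245,.037)
np.set_printoptions(precision=1,suppress=True)
for c in ['top','side']:
  cp=vision.camera_params(c);im=vision.grab_frame(c);save(im,c+'_e.png')
  for n,z in [('tote',94),('bat',60),('batten',33)]:
   for d in trace(n,c):
    if d['conf']<.4: continue
    m=d['mask'].astype(np.uint8);cnt=max(cv2.findContours(m,0,2)[0],key=cv2.contourArea)[:,0]
    P=np.array([onz(cp,p,z)[:2] for p in cnt],np.float32);(x,y),(w,h),a=cv2.minAreaRect(P)
    print(c,n,round(d['conf'],2),np.round(d['centre']),np.array([x,y,w,h,a]))
a=cv2.imread('pics/side_e.png');b=cv2.imread('pics/top_e.png')
cv2.imwrite('pics/e.png',np.hstack([a[130:400,180:480],cv2.resize(b[90:240,180:400],(440,300))[:270]]))
E
```

```text
t 28.42 p [ 483.3 -286.3  381.5] th 0.035 q [-0.58  0.19  2.03  0.    0.92  0.96] F [-0.2 -0.1  0.4] w 60.0
turn [ 0.    -0.    -0.002] shift@old [-46.5   1.1 136.4] shift@new [-46.4   1.  136.5]
top tote 0.76 [364. 154.] [ 680.7 -278.9  181.8  173.2    2. ]
top tote 0.71 [457. 220.] [ 445.5 -664.9  185.7  170.4   78.6]
top tote 0.57 [395. 264.] [ 295.9 -432.1  176.1  167.4   63.2]
top bat 0.86 [349. 166.] [ 658.6 -276.2   88.9   90.    89.4]
top bat 0.78 [345. 149.] [ 720.  -279.5   86.7   59.3   86.6]
top batten 0.73 [212. 206.] [512.5 239.9  99.4  38.9   0.9]
top batten 0.62 [198. 207.] [514.8 291.5  97.   34.4   4.6]
side tote 0.98 [362. 138.] [ 410.3 -550.2  261.3   92.4   78.5]
side tote 0.93 [401. 166.] [ 309.4 -338.5  243.   180.2   63.7]
side tote 0.55 [277. 173.] [ 676.  -280.9  175.7  176.3    2.2]
side bat 0.66 [284. 185.] [ 659.2 -295.3   95.6   92.6    0.9]
side bat 0.61 [263. 188.] [ 724.4 -285.4   42.5   53.9    0.9]
side batten 0.75 [325. 351.] [510.8 255.2  45.5  96.2  89.1]
side batten 0.67 [324. 377.] [510.7 307.5 100.6  42.6   3.3]
```

View pics/e.png

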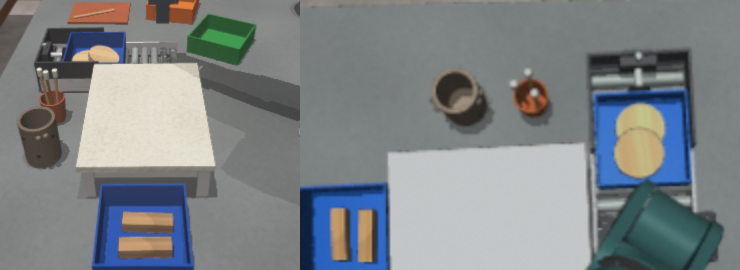

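The tote sits against the buffer (top crop (640,140)) with both bats in it. Both battens are in the bin, and the lantern (460,97) and brush pot (530,97) have not moved.

```bash
python3 -c "
from plant import job
print(job.finish_job())"
```

```text
the job is handed in; nothing more can be done
None
```

I handed the job in at about 29 s of the 72 s allowed: both bats are in the tote, both battens are in the bin, and the buffer is pushed in about 10 mm going by touch (contact at tool x ≈ 567 mm, stopped at 577), with the lantern and brush pot left where they were.

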